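# Shut the compost pail, then hold its outer cover up off the filter lid

### The job

Gently lower the compost pail's two nested lids together, without slamming them, until both are fully shut, and let them rest shut for a moment. Then lift the outer steel cover alone to about 40 degrees open, leaving the inner filter lid shut on the pail, so that the charcoal filter can be checked. Finish while still holding the cover there with the gripper, since it drops if let go; do not disturb the other things on the bench.

Things in the scene. Friction and masses are not known exactly. Their poses are not given: they have to be found in the camera images.
- pail: brushed steel round compost pail, fixed to the bench, 176 mm across and 145 mm high; origin at the centre of its underside, z up. Its x axis points from the pail's centre towards the hinge at its back, its y axis is parallel to the hinge pin.
- pail_hinge (a point): middle of the hinge pin that both lids turn on, 98 mm from the pail's axis along the pail's x axis and 150 mm above the bench; the pin runs along the pail's y axis; axes as the pail's
- inner_lid (a joint): angle (rad) of the inner lid, a grey plastic disc 172 mm across and 8 mm thick with a black charcoal filter disc on its top and a 34 mm wide thumb tab that sticks out 21 mm beyond the cover's front edge: 0 is shut level on the pail, growing as its front edge rises, up to 1.4. Starts open. Its hinge is stiff: it stays at any angle and needs about 1 to 4 N of push near the front to move. The outer cover rides on it.
- cover (a joint): angle (rad) of the outer cover relative to the inner lid, on the same pin: 0 is nested down on the inner lid (as at the start), growing as the cover's front edge rises off it, up to 1.4. It swings freely and falls back on the inner lid if let go; pressed down, it pushes the inner lid down with it. The cover is a steel disc 182 mm across, 8 mm thick, about 0.13 to 0.25 kg, its flat top 13 mm above the hinge pin when shut.
- cover_knob (a point): centre of the beech ball knob, 30 mm in diameter, on the cover's top, on a 12 mm neck; it lies 125 mm from the hinge pin towards the front and 43 mm above the pin when shut (30 mm above the cover's flat top), and turns about the pin by the sum of the two lid angles
- tub: bystander: blue plastic food tub with a latched lid, 200 x 130 x 82 mm; origin at the centre of its underside
- veg_brush: bystander: beech vegetable brush lying on its bristles, about 210 mm long, 50 mm wide and 34 mm high; origin under the handle near the head
- spoon_rest: bystander: ceramic spoon rest, 110 mm disc with a short handle notch, 10 mm high; origin at the centre of the disc's underside
- funnel: bystander: hard silicone funnel standing mouth down, 100 mm across, 95 mm high; origin at the centre of its underside
Mind the look-alikes: they are no part of the job. Several things have the shape of the pail; the one meant has the colours described above.

How it is judged:
On the way, in this order (a step that is already met when the one before it is completed fails the run):
1. both lids lowered together and resting shut on the pail (value of joint each of inner_lid, cover below 0.06 rad), for 0.2 s.
2. the outer cover lifted alone, the inner lid still shut (value of joint inner_lid below 0.06 rad and value of joint cover above 0.45 rad), for 0.2 s.
At the end, for the whole second after the job is handed in: the inner lid is shut (below 0.06 rad), the outer cover is held still by the gripper's fingers (touching it with more than 0.3 N) at 0.5 to 0.9 rad (about 40 degrees) above it (value of joint inner_lid below 0.06 rad and value of joint cover between 0.5 and 0.9 rad and velocity of joint cover between -0.1 and 0.1 rad/s and contact force between the fingers and cover above 0.3 N); the arm keeps its last pose, push and grip.
It fails at once if the cover is lifted off the inner lid while the inner lid is not shut (value of joint inner_lid above 0.12 rad and value of joint cover above 0.2 rad).
It fails at once if the lids are slammed (faster than 2.5 rad/s downwards) (velocity of joint any of inner_lid, cover below -2.5 rad/s).
It fails at once if another thing on the bench is moved by more than 30 mm (distance of any of tub, veg_brush, spoon_rest, funnel from where it was at the start of the episode above 0.03 m).
It also fails if it takes over 38 s, if anything falls off the work surface, if the arm or the gripper's body presses on something with over 40 N, if the wrist force passes 120 N, or if a joint passes its speed limit or range.

### The arm

A 6-joint arm with a two-finger parallel gripper is mounted at the origin on the work surface. World frame = base frame: x ahead of the robot, y to its left, z up, the work surface at z = 0. Lengths are in m, angles in rad, forces in N, time in s.
With the tool pointing down it reaches from about 0.3 to 0.775 m from the base axis. Payload 14.6 kg.
Tool frame: the origin (TCP) lies at the centre of the arm's flange, where the gripper is bolted on; the fingertips stand 199 mm ahead of it and the grasp point (between the pads) lies ctrl.tcp_to_grasp ahead of it (ctrl.tcp_to_grasp is the distance from the TCP to the grasp point, in m); z points along the fingers, y is the line along which they close (so a half turn about z gives the same grasp; the last joint's range is limited). The gripper opens to 94 mm and grips with 3 to 60 N. Pads are 16 mm wide; open, the fingers measure 119 mm over their backs; the gripper's body (75 mm by 177 mm) begins 78 mm behind the grasp point.
Start: joints at [-1.253, 0.3, 1.521, -0, 1.321, -0.067], TCP at [0.206, -0.51, 0.405] pointing down, gripper open.
Joint ranges: [-3.03, 3.03], [-0.79, 2.21], [0.23, 2.52], [-1.04, 4.18], [0, 3.07], [-2.55, 2.55]. Speed limits (rad/s): [2.22, 2.22, 2.57, 3.14, 3.14, 3.14].

### API

Orientations are given as [roll, pitch, yaw] about the fixed x, y, z axes, in that order (R = Rz(yaw) Ry(pitch) Rx(roll)).
In Python, from station import ctrl gives the robot as it stands. The module is installed in compiled form; this text tells all that it offers.
- The arm moves only by the shell command python3 -m jog 'ROWS' [OPENING] [FORCE]. ROWS is JSON, a list of rows, each a list of 6 numbers: the shift along the tool's x, y, z in cm, then the turn, a rotation vector about the tool's x, y, z in rad. In form: [[tx, ty, tz, ax, ay, az], ...]. A call has 1 to 8 rows; each row is the pose to reach, as a shift and turn from the pose commanded when the call began, along the tool's axes at that moment; what a row does not reach only later rows make up. A row lasts 1/10 s, in which the tool goes at most 50 mm and 8.59 degrees, less where a joint would pass 70% of its speed; a pose out of reach is approached as far as the arm can. A call with a gripper value outside its range is refused whole. OPENING is the opening in per cent of the stroke, from 0 (shut) to 100 (fully open), set as the call begins (- or left out, the last holds). The fingers move at their own pace and stop on an object; FORCE is the grip in N (left out, the last holds). Time passes only in rows, so rows that repeat a pose let the fingers close. It gives the time, the measured TCP pose, the force, the opening and the grip force at its end, in the units of the state.
- ctrl.get_obs(): the state, without advancing time (a new reading comes with each control period).
- ctrl.camera(name): name is "scene" or "top" or "wrist"; returns a dict with "img" (420x560x3 uint8, blue, green, red), "intrinsics" (3x3 intrinsics, pixels), "R" (3x3) and "t" (3): a world point X has camera coordinates R X + t. Camera axes: x right, y down, z forward; pixel columns grow to the right and rows downward; lengths in m; the calibration is good to about 2 mm. A picture is of the moment at which its call begins. There is no depth.
- ctrl.hand_in(): hands the job in; it is judged then, once.
The state is a dict: "time_s": time; "qpos": joint angles; "joint_vel": joint speeds; "tau": joint torques, N m; "ee_pos": TCP position; "eef_rot": TCP orientation; "force": force on the tool from outside, world axes, zero at the start; "moment": the same for the moment, N m; "grip_width": finger opening in m; "grip_force": force on a finger pad.
Only numpy, scipy, OpenCV 4.12 (cv2) and the standard library are available. Lean on these libraries where they do the work, as an engineer would, in place of code of your own. Each camera call takes 0.05 s, during which the arm holds its last target. There are 200 camera calls.

## Working session

There is one attempt and no reset: what is moved stays moved. The work goes in short steps, Python scripts to look and compute and a shell command to move; the robot and the scene stay as the last step left them, time stands still between calls to the robot, and variables do not carry over. Pictures are saved under pics/ and viewed, at most 10 in all, crops included, and the job is handed in when it is done.

```bash
mkdir -p pics; cat > h.py <<'E'
from station import ctrl
import cv2, numpy as np
def snap(c,name):
    d=ctrl.camera(c); cv2.imwrite(f'pics/{name}.png',d['img']); np.savez(f'pics/{name}.npz',K=d['intrinsics'],R=d['R'],t=d['t']); return d
def cam(name):
    d=np.load(f'pics/{name}.npz'); return d['K'],d['R'],d['t']
def ray(name,uv):
    K,R,t=cam(name); return -R.T@t, R.T@np.linalg.inv(K)@np.array([*uv,1.])
def atz(name,uv,z):
    o,d=ray(name,uv); return o+d*(z-o[2])/d[2]
def proj(name,X):
    K,R,t=cam(name); p=K@(R@np.array(X)+t); return p[:2]/p[2]
def tri(n1,u1,n2,u2):
    o,d=ray(n1,u1); p,e=ray(n2,u2); s=np.linalg.lstsq(np.c_[d,-e],p-o,rcond=None)[0]
    a,b=o+d*s[0],p+e*s[1]; return (a+b)/2, np.linalg.norm(a-b)
E
python3 - <<'E'
from h import *
a=snap('scene','s0');b=snap('top','t0')
cv2.imwrite('pics/b0.png',cv2.resize(np.vstack([a['img'],b['img']]),None,fx=.714,fy=.714))
print(ctrl.get_obs(),ctrl.tcp_to_grasp)
E
```

```text
{'time_s': 0.1, 'qpos': array([-1.25264904e+00,  3.00402706e-01,  1.52146586e+00,  3.32653982e-05,
        1.32069905e+00, -6.65845804e-02]), 'joint_vel': array([-0.00051319, -0.00204777, -0.00426421, -0.00029933,  0.00134839,
        0.00014168]), 'tau': array([ 1.44274949e-03, -5.32648516e+01, -3.53283012e+01,  7.10045197e-02,
        2.35166081e-02, -4.26889824e-05]), 'ee_pos': array([ 0.20642203, -0.50977307,  0.40417249]), 'eef_rot': array([-3.14062199e+00, -9.70205503e-05,  3.84723567e-01]), 'force': array([-0.24205426, -0.9243916 ,  0.71008213]), 'moment': array([-0.02154743, -0.01284394,  0.00126619]), 'grip_force': 0.0, 'grip_width': 0.09397731178870923} 0.1804
```

View pics/s0.png

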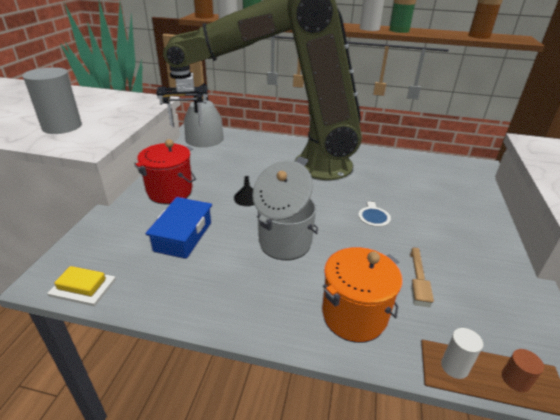

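View pics/t0.png

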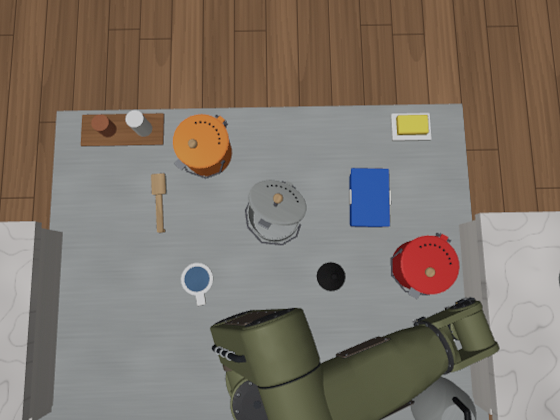

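Three things share the pail's shape. In the top view they are the orange pot at (201,143), the red pot at (428,266) and the grey steel pot with raised lids at (275,208). The grey one matches: it is brushed steel and open. I'll confirm it in an enlarged crop.

```bash
python3 - <<'E'
from h import *
a=cv2.imread('pics/s0.png')[150:265,235:335];b=cv2.imread('pics/t0.png')[165:255,230:320]
a=cv2.resize(a,(400,460),interpolation=2);b=cv2.resize(b,(400,400),interpolation=2)
b=cv2.copyMakeBorder(b,0,60,0,0,cv2.BORDER_CONSTANT)
cv2.imwrite('pics/c0.png',np.hstack([a,b]))
E
```

```text
(no output)
```

View pics/c0.png

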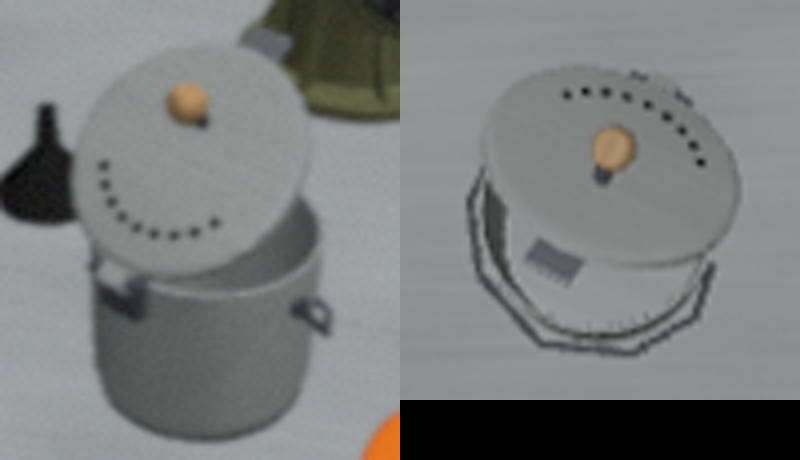

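The grey steel pail is confirmed: beech knob, tab, and hinge at the far right in the top view. Knob: scene (281.7,175.5), top (278.2,198.1). Tab: scene (302,160.5), top (264.4,224). I'll fit the pose from these points.

```bash
cat > fit.py <<'E'
from h import *
from scipy.optimize import least_squares
def pt(p,r,h,lat=0):  # p: px,py,yaw,theta ; r from pin to front, h above pin
    px,py,w,t=p; ex=np.array([np.cos(w),np.sin(w),0]); ey=np.array([-ex[1],ex[0],0]); ez=np.array([0,0,1.])
    hin=np.array([px,py,.15])+.098*ex
    return hin+(-ex*np.cos(t)+ez*np.sin(t))*r+(ex*np.sin(t)+ez*np.cos(t))*h+ey*lat
E
python3 - <<'E'
from fit import *
obs=[('s0',(281.7,175.5),.125,.043),('t0',(278.2,198.1),.125,.043),('s0',(302,160.5),.1995,.003),('t0',(264.4,224),.1995,.003)]
f=lambda p:np.concatenate([proj(n,pt(p,r,h))-u for n,u,r,h in obs])
best=min((least_squares(f,[.5,0,w,t]) for w in np.arange(-3,3,.7) for t in(.4,1.)),key=lambda s:s.cost)
p=best.x;print(p,best.cost,f(p).round(1));np.save('p.npy',p)
print('knob',pt(p,.125,.043),'tri',tri('s0',obs[0][1],'t0',obs[1][1]),'hinge',pt(p,0,0),'base',atz('t0',(245,400),0))
for n,k,cr in(('s0',4,(235,150)),('t0',4.444,(230,165))):
    im=cv2.resize(cv2.imread(f'pics/{n}.png'),None,fx=1,fy=1)
    for z,R in((0,.088),(.145,.088)):
        q=np.array([proj(n,[p[0]+R*np.cos(a),p[1]+R*np.sin(a),z]) for a in np.arange(0,6.3,.1)])
        cv2.polylines(im,[q.astype(int)],True,(0,255,0),1)
    q=np.array([proj(n,pt(p,.098+.091*np.cos(a),.013,.091*np.sin(a))) for a in np.arange(0,6.3,.1)])
    cv2.polylines(im,[q.astype(int)],True,(0,0,255),1)
    im=cv2.resize(im[cr[1]:cr[1]+115,cr[0]:cr[0]+100],None,fx=4,fy=4)
    cv2.imwrite(f'pics/o_{n}.png',im)
cv2.imwrite('pics/o.png',np.hstack([cv2.imread('pics/o_s0.png'),cv2.imread('pics/o_t0.png')]))
E
```

```text
[ 0.53110736 -0.05297457 -0.50851677  0.66353206] 2.6897738539956206 [-0.5 -0.  -1.   1.  -1.4  0.1 -0.9 -0.6]
knob [ 0.55382287 -0.06563649  0.26086425] tri (array([ 0.5560783 , -0.06622921,  0.26210781]), np.float64(0.004862967513774508)) hinge [ 0.61670719 -0.10068903  0.15      ] base [-0.07939609  0.05596057  0.        ]
```

View pics/o.png

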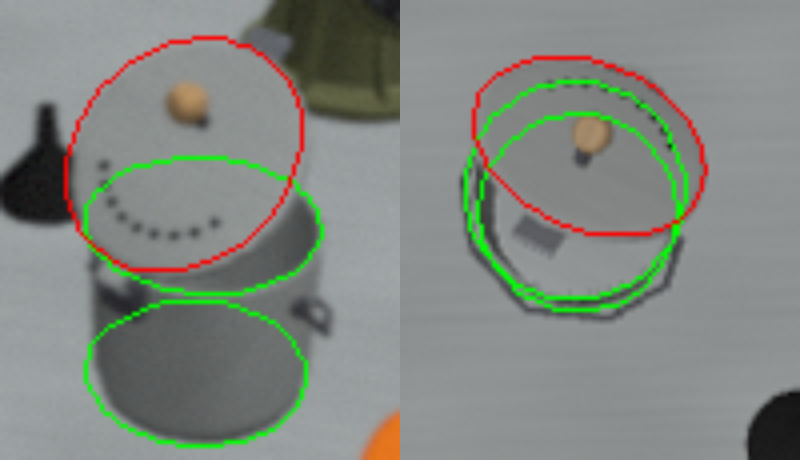

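The overlay fits to about 2 px: pail at (0.531,-0.053), yaw -0.51, lids at 0.66 rad, knob at (0.555,-0.066,0.262). Next I'll raise the arm and travel to above the knob. I'll grip with tool y parallel to the pin, so the ball can pivot between the pads.

```bash
python3 -m jog '[[0,0,-5,0,0,0],[0,0,-10,0,0,0],[0,0,-14,0,0,0],[4.3,-2.5,-14,0,0,0],[8.6,-5,-14,0,0,0],[12.9,-7.4,-14,0,0,0],[17.2,-9.9,-14,0,0,0],[21.5,-12.3,-14,0,0,0]]'
python3 -m jog '[[4.3,-2.5,0,0,0,0.13],[8.6,-5,0,0,0,0.26],[12.9,-7.4,0,0,0,0.39],[17.2,-9.9,0,0,0,0.52],[21.5,-12.3,0,0,0,0.65],[25.5,-14.6,0,0,0,0.78],[27.5,-15.8,0,0,0,0.893],[27.5,-15.8,0,0,0,0.893]]'
python3 -m jog '[[0,0,0,0,0,0],[0,0,0,0,0,0]]'; python3 -c "
from h import *;snap('wrist','w1')"
```

```text
time_s: 0.9
ee_pos: [0.3603, -0.3133, 0.5446]
eef_rot: [-3.141, 0.0, 0.385]
force: [-0.0, -0.7, -0.3]
grip_width: 0.0943
grip_force: 0.0
time_s: 1.7
ee_pos: [0.5571, -0.0621, 0.5433]
eef_rot: [3.141, 0.002, -0.509]
force: [0.1, 0.6, -0.2]
grip_width: 0.0939
grip_force: 0.0
time_s: 1.9
ee_pos: [0.5547, -0.0662, 0.5446]
eef_rot: [3.141, 0.0, -0.508]
force: [0.4, 0.1, 0.1]
grip_width: 0.0941
grip_force: 0.0
```

View pics/w1.png

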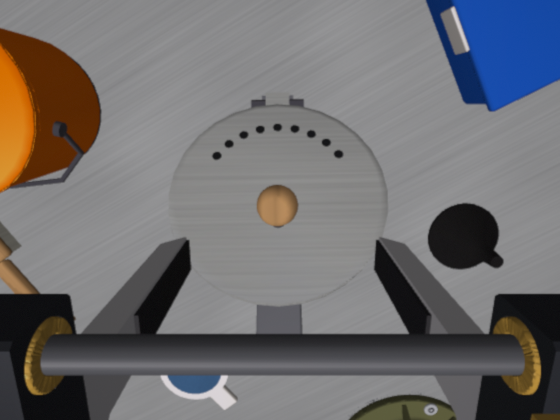

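The wrist view shows the knob at (277.5,205), the tab centre at about (279,318) and the hinge at (277,101). The tool is well aligned with the pail's axis. I'll refine the fit with these.

```bash
python3 - <<'E'
from fit import *
obs=[('s0',(281.7,175.5),.125,.043),('t0',(278.2,198.1),.125,.043),('s0',(302,160.5),.1995,.003),('t0',(264.4,224),.1995,.003),('w1',(277.5,205),.125,.043),('w1',(279,319),.1995,.005),('w1',(277,101),0.002,.0)]
f=lambda p:np.concatenate([proj(n,pt(p,r,h))-u for n,u,r,h in obs])
s=least_squares(f,np.load('p.npy'),loss='soft_l1');p=s.x;print(p,f(p).round(1));np.save('p.npy',p)
ob=ctrl.get_obs();k=pt(p,.125,.043);print('knob',k,pt(p,0,0))
w=ob['eef_rot'][2];d=k-ob['ee_pos']
print('tool shift cm',100*np.array([d[0]*np.cos(w)+d[1]*np.sin(w),d[0]*np.sin(w)-d[1]*np.cos(w),-(d[2]+ctrl.tcp_to_grasp)]))
for n in('w1',):print(atz(n,(277.5,205),k[2]))
t=p[3]
for a in np.linspace(t,0,8): # path from grasp, tool x = pail x
    q=pt([*p[:3],a],.125,.043)-k; print(round(a,2),(100*np.array([q[0]*np.cos(w)+q[1]*np.sin(w),q[0]*np.sin(w)-q[1]*np.cos(w),-q[2]])).round(2))
E
```

```text
[ 0.53648717 -0.05276241 -0.48993833  0.65226094] [-0.4  1.1 -1.4 -0.5 -1.7  1.2 -0.9 -1.8 -0.2  0.5  0.3 -1.1  0.3  1.7]
knob [ 0.55833548 -0.06441431  0.26004577] [ 0.62295864 -0.09887841  0.15      ]
tool shift cm [ 0.22872849 -0.35039654 10.43447597]
[ 0.55858851 -0.06470158  0.26004577]
0.65 [ 0. -0. -0.]
0.56 [-0.99  0.02  0.73]
0.47 [-1.91  0.04  1.55]
0.37 [-2.75  0.05  2.45]
0.28 [-3.5   0.06  3.42]
0.19 [-4.16  0.08  4.46]
0.09 [-4.72  0.09  5.56]
0.0 [-5.18  0.1   6.7 ]
```

```bash
python3 -m jog '[[0.2,-0.35,2,0,0,0],[0.2,-0.35,4,0,0,0],[0.2,-0.35,6,0,0,0],[0.2,-0.35,8,0,0,0],[0.2,-0.35,9.5,0,0,0],[0.2,-0.35,10.2,0,0,0],[0.2,-0.35,10.4,0,0,0],[0.2,-0.35,10.4,0,0,0]]' 60
python3 -m jog '[[0,0,0,0,0,0],[0,0,0,0,0,0],[0,0,0,0,0,0],[0,0,0,0,0,0],[0,0,0,0,0,0],[0,0,0,0,0,0],[0,0,0,0,0,0],[0,0,0,0,0,0]]' 0 15
python3 -m jog '[[0,0,0,0,0,0]]'
python3 -c "
from h import *;snap('wrist','w2')"
```

```text
time_s: 2.75
ee_pos: [0.5585, -0.0637, 0.4413]
eef_rot: [-3.141, -0.001, -0.509]
force: [-0.8, -0.5, -0.1]
grip_width: 0.0566
grip_force: 0.0
time_s: 3.55
ee_pos: [0.5585, -0.0636, 0.4409]
eef_rot: [3.141, -0.0, -0.508]
force: [-4.2, -4.3, 2.3]
grip_width: 0.0286
grip_force: 15.0
time_s: 3.65
ee_pos: [0.5585, -0.0636, 0.4409]
eef_rot: [3.141, -0.0, -0.509]
force: [-4.0, -4.1, 3.3]
grip_width: 0.0289
grip_force: 15.0
```

View pics/w2.png

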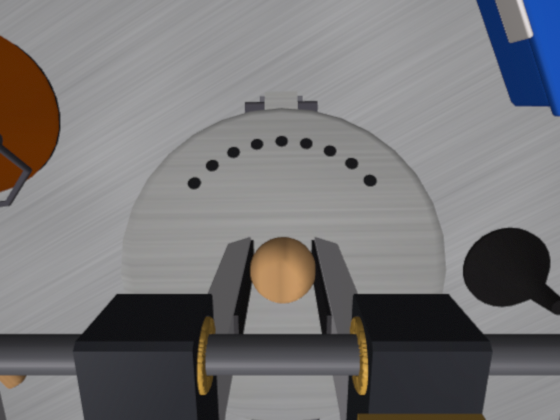

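The view shows the knob at (283,268), held between the pads at 28.8 mm. Now I'll lower it along the arc.

```bash
python3 -m jog '[[-0.5,0,0.35,0,0,0],[-1,0,0.73,0,0,0],[-1.45,0,1.12,0,0,0],[-1.9,0.05,1.55,0,0,0],[-2.35,0.05,2,0,0,0],[-2.75,0.05,2.45,0,0,0],[-3.15,0.05,2.93,0,0,0],[-3.5,0.05,3.4,0,0,0]]'
python3 -m jog '[[0,0,0,0,0,0],[0,0,0,0,0,0]]'
```

```text
time_s: 4.5
ee_pos: [0.5274, -0.0468, 0.4067]
eef_rot: [3.141, -0.0, -0.508]
force: [-5.1, -5.0, 3.0]
grip_width: 0.0289
grip_force: 15.0
time_s: 4.7
ee_pos: [0.5275, -0.0468, 0.4064]
eef_rot: [3.141, 0.001, -0.508]
force: [-6.8, -3.2, 1.1]
grip_width: 0.0291
grip_force: 15.0
```

```bash
python3 -m jog '[[-0.35,0,0.5,0,0,0],[-0.65,0,1.05,0,0,0],[-0.95,0,1.6,0,0,0],[-1.2,0.05,2.15,0,0,0],[-1.45,0.05,2.7,0,0,0],[-1.6,0.05,3.0,0,0,0],[-1.68,0.05,3.2,0,0,0],[-1.68,0.05,3.3,0,0,0]]'
python3 -m jog '[[0,0,0,0,0,0],[0,0,0,0,0,0]]'
```

```text
time_s: 5.5
ee_pos: [0.5127, -0.039, 0.3734]
eef_rot: [3.141, 0.001, -0.508]
force: [-5.9, -3.0, 2.4]
grip_width: 0.0289
grip_force: 15.0
time_s: 5.7
ee_pos: [0.5127, -0.039, 0.3733]
eef_rot: [3.141, 0.001, -0.508]
force: [-5.2, -2.8, 0.4]
grip_width: 0.0289
grip_force: 15.0
```

```bash
python3 -m jog '[[0,0,0.1,0,0,0],[0,0,0.2,0,0,0],[0,0,0.2,0,0,0]]'
python3 -m jog '[[0,0,0.1,0,0,0],[0,0,0.2,0,0,0],[0,0,0.2,0,0,0]]'
python3 -c "
from h import *;snap('scene','s3')
p=np.load('p.npy')
im=cv2.imread('pics/s3.png')[150:265,210:340]
cv2.imwrite('pics/c3.png',cv2.resize(im,None,fx=5,fy=5,interpolation=2))"
```

```text
time_s: 6.0
ee_pos: [0.5125, -0.0389, 0.3713]
eef_rot: [3.141, 0.002, -0.508]
force: [-8.8, -2.2, 1.5]
grip_width: 0.0292
grip_force: 15.0
time_s: 6.3
ee_pos: [0.5126, -0.039, 0.3702]
eef_rot: [3.141, 0.001, -0.508]
force: [-8.9, -2.7, 9.8]
grip_width: 0.0289
grip_force: 15.0
```

View pics/c3.png

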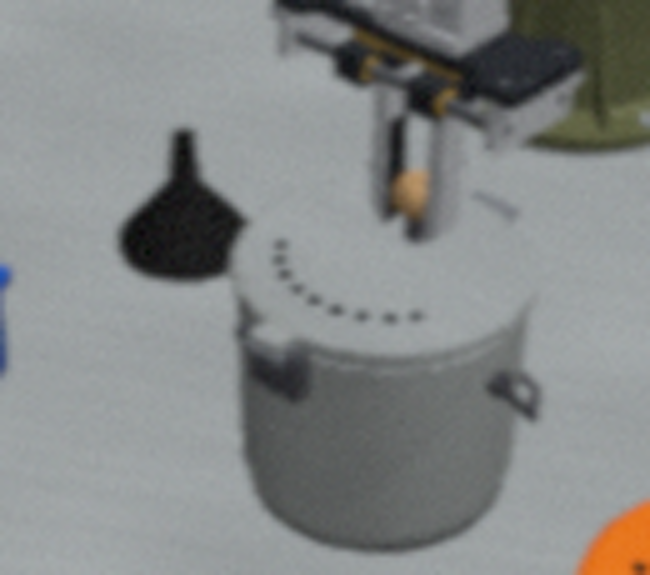

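The lids look shut (cover flush on the rim), and the vertical force is rising. I'll press slightly more to confirm the hard stop.

```bash
python3 -m jog '[[0,0,0.1,0,0,0],[0,0,0.1,0,0,0],[0,0,0.1,0,0,0]]'
python3 -m jog '[[0,0,0.1,0,0,0],[0,0,0.1,0,0,0],[0,0,0.1,0,0,0]]'
python3 -m jog '[[0,0,-0.2,0,0,0],[0,0,-0.2,0,0,0],[0,0,-0.2,0,0,0],[0,0,-0.2,0,0,0]]'
```

```text
time_s: 6.65
ee_pos: [0.5128, -0.0391, 0.3698]
eef_rot: [3.141, -0.001, -0.508]
force: [-8.6, -4.6, 13.3]
grip_width: 0.029
grip_force: 15.0
time_s: 6.95
ee_pos: [0.5129, -0.0392, 0.3693]
eef_rot: [-3.141, -0.003, -0.508]
force: [-7.0, -6.0, 15.8]
grip_width: 0.0291
grip_force: 15.0
time_s: 7.35
ee_pos: [0.513, -0.0393, 0.3698]
eef_rot: [3.141, -0.002, -0.508]
force: [-0.5, -6.9, 0.1]
grip_width: 0.029
grip_force: 15.0
```

The hard stop is confirmed and the lids have rested shut. Now I'll lift the cover alone along the arc.

```bash
python3 -m jog '[[0.23,0,-0.62,0,0,0],[0.49,0,-1.23,0,0,0],[0.78,0,-1.82,0,0,0],[1.1,0,-2.4,0,0,0],[1.45,0,-2.96,0,0,0],[1.83,-0.03,-3.5,0,0,0],[2.23,-0.04,-4.03,0,0,0],[2.66,-0.05,-4.53,0,0,0]]' - 20
python3 -m jog '[[0.45,0,-0.48,0,0,0],[0.93,0,-0.94,0,0,0],[1.43,0,-1.37,0,0,0],[1.95,0,-1.78,0,0,0],[2.5,0,-2.15,0,0,0],[3.05,0,-2.5,0,0,0],[3.05,0,-2.5,0,0,0],[3.05,0,-2.5,0,0,0]]'
python3 -c "
from h import *;snap('scene','s4')
im=cv2.imread('pics/s4.png')[140:265,210:340]
cv2.imwrite('pics/c4.png',cv2.resize(im,None,fx=4.7,fy=4.7,interpolation=2))"
```

```text
time_s: 8.15
ee_pos: [0.5365, -0.0518, 0.4152]
eef_rot: [3.141, 0.001, -0.508]
force: [-3.4, -5.9, -3.7]
grip_width: 0.0293
grip_force: 20.0
time_s: 8.95
ee_pos: [0.563, -0.0663, 0.44]
eef_rot: [-3.141, 0.0, -0.508]
force: [-5.5, -2.8, 0.5]
grip_width: 0.0285
grip_force: 20.0
```

View pics/c4.png

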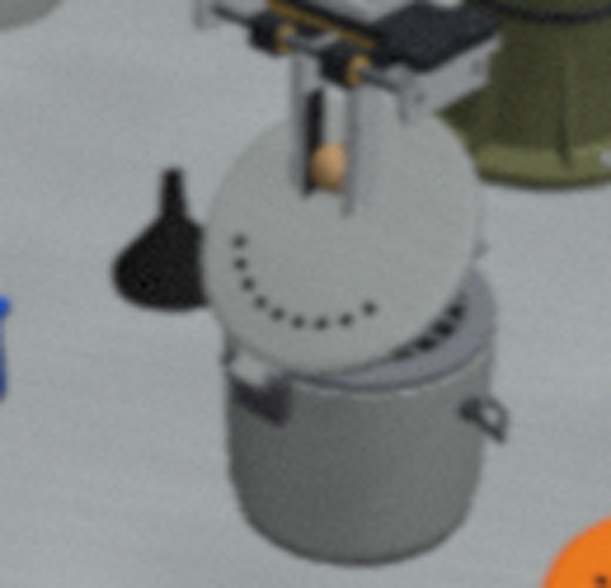

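The inner lid stays shut with its filter showing, and the cover is held at about 0.68 rad. I'll let it settle briefly and hand in.

```bash
python3 -m jog '[[0,0,0,0,0,0],[0,0,0,0,0,0],[0,0,0,0,0,0],[0,0,0,0,0,0]]' && python3 -c "
from station import ctrl;print(ctrl.hand_in())"
```

```text
time_s: 9.4
ee_pos: [0.5629, -0.0663, 0.44]
eef_rot: [-3.142, -0.0, -0.508]
force: [-5.3, -3.2, 2.1]
grip_width: 0.0292
grip_force: 20.0
the job is handed in; nothing more can be done
None
```

I lowered both lids together until they rested shut, then lifted the steel cover alone and handed in at 9.4 s with the gripper holding it at about 0.68 rad (39°); the inner lid looked shut in the last picture, and no verdict came back.

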